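# Nest three scoops on the sprung hook

### The job

Put the three steel scoops away on the one sprung hook of their stand, handle eyes over its upturned end and bowls nested over the plate: first the largest, then the medium one inside it, then the smallest inside that. The springs grip the handles, so push each one down, gently and without forcing the stand, until it is fully home before hanging the next. Leave the other things on the counter where they are.

Things in the scene. Friction and masses are not known exactly. Their poses are not given: they have to be found in the camera images.
- stand: fixed stand, base 205 x 100 mm. On it, carrying the stack, a plate and a steel stop collar (24 mm wide, round the hook's prong) are clamped as one at a height that varies and is not measured: collar top 43 to 55 mm above the counter, plate top 31.5 mm lower; rubber feet give 1 mm per 15 N. Origin: on the prong's axis at counter level; z up; +x points to where the bowls sit.
- hook: fixed J-shaped hook of 12 mm round steel on the stand, its prong upturned to stand vertical through the stop collar. Origin: on the prong's axis at counter level; z up; +x points along the plate to where the bowls sit (bowl centre 115 mm from the prong). Over 50 N on it, its springs' own squeeze included (about 10 N for each scoop), counts as forcing it.
- hook_tip (a point): the very top of the prong, on its axis, 108 mm above the counter; the tip tapers over its top 12 mm, from 12 mm to 5 mm diameter
- hook_spring (a point): middle of the prong's +x side. Three spring tongues here (53, 67, 81 mm up, 6 mm wide, 3 mm proud, ramped on top) give way sideways under 3 to 4 N and grip each eye, so scoops do not slide down by their own weight: sliding one down takes about 4 to 14 N (varies). When an eye is home the force rises steeply; over 25 N on the stand counts as forcing it.
- large: the large scoop: plain steel bowl, rim 88 mm wide, 45 mm deep, floor 4 mm, wall 3 mm, about 150 g, standing loose on the counter. Origin: under the bowl's centre; z up; handle along -x: a level bar 12 mm wide, 8 mm thick, 34 to 42 mm above the bowl's underside.
- large_eye (a point): centre of the underside of the eye at the large scoop's handle end: a square block 22 x 22 mm, 14 mm tall, with a 14 mm square hole right through it vertically; 115 mm along -x from the bowl's centre, 31 mm above its underside. Home: on the prong's axis, resting on the stop collar, the bowl level and 0.5 mm over the plate.
- large_grip (a point): middle of the large scoop's handle bar, where it can be gripped across its 12 mm width: 79 mm along -x from the bowl's centre (36 mm from the eye's centre), 38 mm above the bowl's underside. Stacked handles lie 6 mm clear above one another.
- medium: the medium scoop: plain steel bowl, rim 72 mm wide, 38 mm deep, floor 4 mm, wall 3 mm, about 110 g, standing loose on the counter. Origin: under the bowl's centre; z up; handle along -x: a level bar 12 mm wide, 8 mm thick, 43.5 to 51.5 mm above the bowl's underside, on a short riser above the rim.
- medium_eye (a point): centre of the underside of the eye at the medium scoop's handle end: a square block 22 x 22 mm, 14 mm tall, with a 14 mm square hole right through it vertically; 115 mm along -x from the bowl's centre, 40.5 mm above its underside. Home: on the prong's axis, resting on the large scoop's eye, 14 mm above that eye's underside.
- medium_grip (a point): middle of the medium scoop's handle bar, where it can be gripped across its 12 mm width: 79 mm along -x from the bowl's centre (36 mm from the eye's centre), 47.5 mm above the bowl's underside. Stacked handles lie 6 mm clear above one another.
- small: the small scoop: plain steel bowl, rim 56 mm wide, 31 mm deep, floor 4 mm, wall 3 mm, about 85 g, standing loose on the counter. Origin: under the bowl's centre; z up; handle along -x: a level bar 12 mm wide, 8 mm thick, 53 to 61 mm above the bowl's underside, on a short riser above the rim.
- small_eye (a point): centre of the underside of the eye at the small scoop's handle end: a square block 22 x 22 mm, 14 mm tall, with a 14 mm square hole right through it vertically; 115 mm along -x from the bowl's centre, 50 mm above its underside. Home: on the prong's axis, resting on the medium scoop's eye, 14 mm above that eye's underside.
- small_grip (a point): middle of the small scoop's handle bar, where it can be gripped across its 12 mm width: 79 mm along -x from the bowl's centre (36 mm from the eye's centre), 57 mm above the bowl's underside. Stacked handles lie 6 mm clear above one another.
- tumbler: clear glass tumbler, 68 mm wide, 95 mm tall, upright; origin under its centre. Bystander.
- jar: amber glass jar with metal cap, 64 mm wide, 85 mm tall; origin under its centre. Bystander.
- dish: small white bowl, 72 mm wide, 30 mm tall; origin under its centre. Bystander.
- teaspoon: steel spoon, 140 mm long, lying on the counter, origin near its middle. Bystander.
- shaker: plain metal shaker, 44 mm wide, 60 mm tall; origin under its centre. Bystander.
Not all that is in view belongs to the job. What is shaped like the medium but green is not meant.

How it is judged (in metres and radians):
On the way, in this order (a step that is already met when the one before it is completed fails the run):
1. the largest scoop is fully home on the hook, the other two not on it (horizontal distance between large_eye and hook below 0.004 m and contact force between large and stand above 0.2 N and angle between large's own z axis and vertical below 0.014 rad and y of large in the frame of hook between -0.025 and 0.025 m and x of large in the frame of hook above 0.1 m and horizontal distance between each of medium_eye, small_eye and hook above 0.03 m), for 0.2 s.
2. the medium scoop is fully home on top of it, bowl in bowl, the smallest not yet on the hook (horizontal distance between each of large_eye, medium_eye and hook below 0.004 m and contact force between large and stand above 0.2 N and angle between large's own z axis and vertical below 0.014 rad and y of large in the frame of hook between -0.025 and 0.025 m and x of large in the frame of hook above 0.1 m and z of medium_eye in the frame of large_eye below 0.016 m and angle between medium's own z axis and vertical below 0.04 rad and horizontal distance between medium and large below 0.008 m and horizontal distance between small_eye and hook above 0.03 m), for 0.2 s.
3. the smallest scoop is fully home, nested in the medium one (horizontal distance between each of large_eye, medium_eye, small_eye and hook below 0.004 m and contact force between large and stand above 0.2 N and angle between large's own z axis and vertical below 0.014 rad and y of large in the frame of hook between -0.025 and 0.025 m and x of large in the frame of hook above 0.1 m and z of medium_eye in the frame of large_eye below 0.016 m and angle between each of medium, small's own z axis and vertical below 0.04 rad and horizontal distance between medium and large below 0.008 m and z of small_eye in the frame of medium_eye below 0.016 m and horizontal distance between small and medium below 0.008 m), for 0.2 s.
At the end, for the whole second after the job is handed in: All three eyes on the hook within 4 mm of its axis; large scoop resting on the stand (over 0.2 N), level within 0.014 rad, bowl over the plate; medium eye at most 16 mm above the large eye, small above medium likewise; these level within 0.04 rad, bowl centres within 8 mm; released and at rest (all of step 3 and linear speed of each of large, medium, small below 0.02 m/s); the robot touches nothing.
It fails at once if the stand is forced: more than 25 N on its plate and stop collar (contact force between stand and anything else above 25 N).
It fails at once if the hook is forced: more than 50 N on it, springs included (contact force between hook and anything else above 50 N).
It fails at once if another thing on the counter is moved more than 20 mm (distance of any of tumbler, jar, dish, teaspoon, shaker from where it was at the start of the episode above 0.02 m).
It also fails if it takes over 72 s, if anything falls off the work surface, if the arm or the gripper's body presses on something with over 40 N, if the wrist force passes 120 N, or if a joint passes its speed limit or range.

### The arm

A 6-joint arm with a two-finger parallel gripper is mounted at the origin on the work surface. World frame = base frame: x ahead of the robot, y to its left, z up, the work surface at z = 0. Lengths are in mm, angles in rad, forces in N, time in s.
With the tool pointing down it reaches from about 425 to 925 mm from the base axis. Payload 12.5 kg.
Tool frame: the origin (TCP) lies at the very end of the fingers, on their centre line; the grasp point (between the pads) lies 19 mm behind it; z points along the fingers, y is the line along which they close (so a half turn about z gives the same grasp; the last joint's range is limited). The gripper opens to 85 mm and grips with 20 to 120 N. Pads are 22 mm wide; open, the fingers measure 114 mm over their backs; the gripper's body (76 mm by 85 mm) begins 54 mm behind the grasp point. The pads swing forward as they close: fully open they stand 13 mm farther back than shut.
Start: joints at [1.01, 0.491, 1.559, -0, 1.092, -0.106], TCP at [274.538, 561.493, 231.327] pointing down, gripper open.
Joint ranges: [-3.1, 3.1], [-0.84, 2.19], [0.05, 2.79], [-1.13, 4.28], [0.06, 2.93], [-2.69, 2.69]. Speed limits (rad/s): [2.22, 2.22, 2.79, 3.14, 3.14, 3.14].

### API

Orientations are given as a 3x3 rotation matrix whose columns are the frame's x, y, z axes.
In Python, from bench import env gives the robot as it stands.
- The arm moves only by the tool carry_out, never from a script. Its argument "rows" is a list of rows, each a list of 7 numbers: the turn, a rotation vector about the tool's x, y, z in rad, then the shift along the tool's x, y, z in m, then the finger opening in m, from 0 to 0.0854. A call has 1 to 12 rows; each row is the pose to reach, as a shift and turn from the pose commanded when the call began, along the tool's axes at that moment; what a row does not reach only later rows make up. A row lasts 1/12 s, in which the tool goes at most 41.7 mm and 7.16 degrees, less where a joint would pass 70% of its speed; a pose out of reach is approached as far as the arm can. A call with a gripper value outside its range is refused whole. The fingers move at their own pace and stop on an object; "newtons" is the grip in N (left out, the last holds). Time passes only in rows, so rows that repeat a pose let the fingers close. It gives the time, the measured TCP pose, the force, the opening and the grip force at its end, in the units of the state.
- env.sense(): the state, without advancing time (a new reading comes with each control period).
- env.capture(name): name is "scene" or "side" or "wrist"; returns a dict with "img" (480x640x3 uint8, red, green, blue), "camera_matrix" (3x3 intrinsics, pixels), "cam_to_world" (4x4, takes a point from camera to world coordinates); the wrist camera has in their place "hand_eye" (4x4, takes a point from camera to tool coordinates, whose origin is the TCP and whose axes are the flange's). Camera axes: x right, y down, z forward; pixel columns grow to the right and rows downward; lengths in mm; the calibration is good to about 2 mm. A picture is of the moment at which its call begins: read the wrist's pose just before it. There is no depth.
- env.hand_in(): hands the job in; it is judged then, once.
The state is a dict: "time_s": time; "joints": joint angles; "qd": joint speeds; "joint_torque": joint torques, N m; "tcp_pos": TCP position; "tcp_rot": TCP orientation; "contact_force": force on the tool from outside, world axes, zero at the start; "torque": the same for the moment, N m; "finger_gap": finger opening in mm; "gripper_force": force on a finger pad.
Only numpy, scipy, OpenCV 4.12 (cv2) and the standard library are available. Lean on these libraries where they do the work, as an engineer would, in place of code of your own. Each camera call takes 0.05 s, during which the arm holds its last target. There are 200 camera calls.

## Working session

There is one attempt and no reset: what is moved stays moved. The work goes in short steps, Python scripts to look and compute and a tool call to move; the robot and the scene stay as the last step left them, time stands still between calls to the robot, and variables do not carry over. Pictures are saved under pics/ and viewed, at most 10 in all, crops included, and the job is handed in when it is done.

Besides the shell and the picture viewer there is one more tool, called after ">>>" as name(argument=value, ...) on one line, values as JSON. carry_out: Moves the arm, as the interface text tells. Its arguments: {"type":"object","properties":{"rows":{"type":"array","items":{"type":"array","items":{"type":"number"}}},"newtons":{"type":"number"}},"required":["rows"]}

```bash
ls; mkdir -p pics
cat > h.py <<'E'
import numpy as np, cv2
from bench import env
def save(n,f):
    c=env.capture(n); cv2.imwrite(f'pics/{f}.png',c['img'][:,:,::-1]); 
    np.savez(f'pics/{f}.npz',K=c['camera_matrix'],T=c.get('cam_to_world',np.eye(4)))
    return c
E
python3 - <<'E'
from h import *
a=save('scene','s0')['img'];b=save('side','d0')['img']
for f in('s0','d0'):
    z=np.load(f'pics/{f}.npz');print(z['K'],z['T'].round(3))
s=env.sense();print({k:np.round(v,3) for k,v in s.items()})
E
```

```text
pics
[[509.36531425   0.         327.31825678]
 [  0.         509.36531425 235.31077458]
 [  0.           0.           1.        ]] [[-7.390000e-01  5.510000e-01 -3.880000e-01  9.776890e+02]
 [ 6.740000e-01  5.980000e-01 -4.340000e-01  4.024170e+02]
 [-7.000000e-03 -5.820000e-01 -8.130000e-01  1.041866e+03]
 [ 0.000000e+00  0.000000e+00  0.000000e+00  1.000000e+00]]
[[583.95948597   0.         322.87719959]
 [  0.         583.95948597 239.84043745]
 [  0.           0.           1.        ]] [[-9.820000e-01 -1.410000e-01  1.270000e-01  3.921290e+02]
 [-1.890000e-01  7.300000e-01 -6.560000e-01  7.170140e+02]
 [-0.000000e+00 -6.680000e-01 -7.440000e-01  1.022717e+03]
 [ 0.000000e+00  0.000000e+00  0.000000e+00  1.000000e+00]]
{'time_s': np.float64(0.1), 'joints': array([ 1.01 ,  0.491,  1.559, -0.   ,  1.092, -0.106]), 'qd': array([-0.002, -0.003, -0.001,  0.001,  0.001, -0.001]), 'joint_torque': array([ 3.0000e-03, -6.1945e+01, -2.6202e+01, -0.0000e+00,  3.0000e-03,
        0.0000e+00]), 'tcp_pos': array([274.398, 561.326, 230.825]), 'tcp_rot': array([[-0.898,  0.439, -0.   ],
       [ 0.439,  0.898, -0.001],
       [ 0.   , -0.001, -1.   ]]), 'contact_force': array([ 0.403, -0.207, -0.399]), 'torque': array([-0.004, -0.009,  0.032]), 'gripper_force': np.float64(0.0), 'finger_gap': np.float64(85.404)}
```

View pics/s0.png

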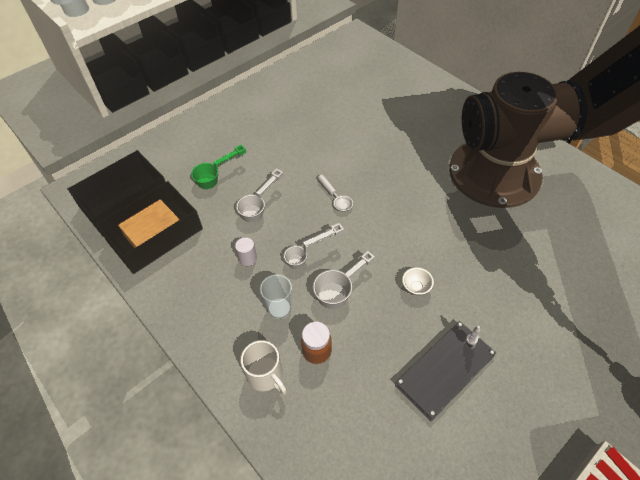

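View pics/d0.png

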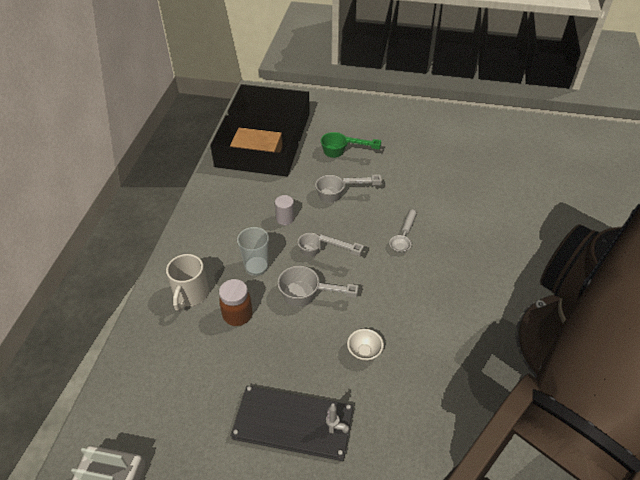

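In the scene view:
- Large grey scoop: bowl (332,288), eye (368,257).
- Medium-shaped candidates: grey (250,207) and green (205,176). The task excludes green, so the grey one is meant.
- Small grey scoop: bowl (295,256), eye (338,229).
- Teaspoon: (335,195).
- Stand: (445,368), with its prong near (475,335).

I'll enlarge these to confirm.

Run:
```python
import cv2,numpy as np
s=cv2.imread('pics/s0.png');d=cv2.imread('pics/d0.png')
r=lambda i,x,y,w,h,k:cv2.resize(i[y:y+h,x:x+w],None,fx=k,fy=k,interpolation=cv2.INTER_CUBIC)
cv2.imwrite('pics/A.png',r(s,190,140,195,170,3.5))
B=np.zeros((595,785,3),np.uint8)
B[:,:385]=r(d,280,135,110,170,3.5)
t=r(s,390,315,110,105,3);B[:315,390:720]=t
t=r(d,230,380,130,85,3);B[320:575,390:780]=t
cv2.imwrite('pics/B.png',B)
```

```text
(no output)
```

View pics/A.png

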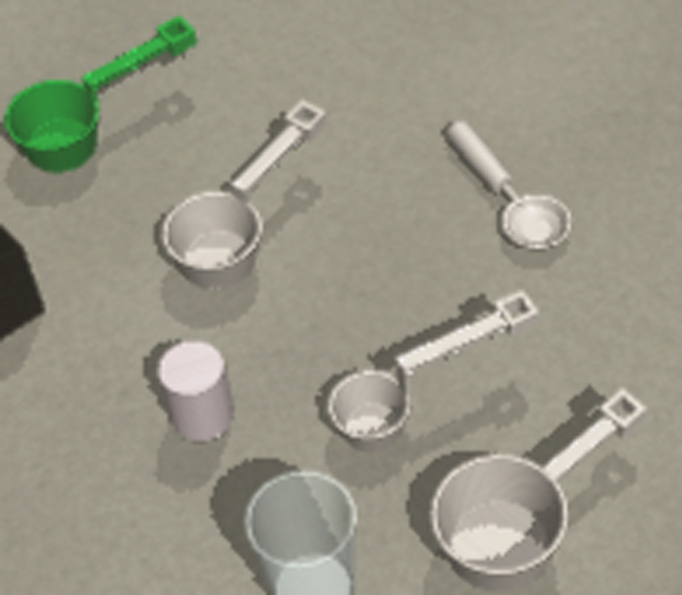

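View pics/B.png

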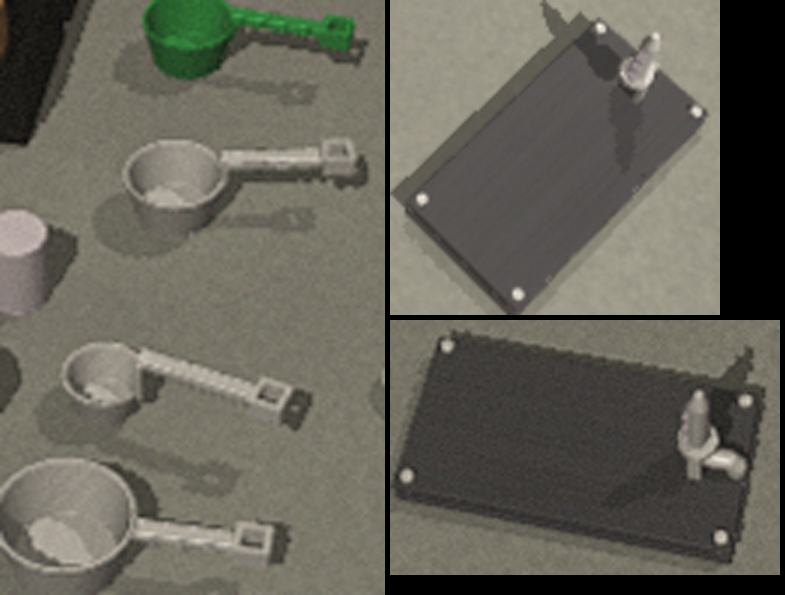

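```bash
cat >> h.py <<'E'
def ray(f,u,v):
    z=np.load(f'pics/{f}.npz');T=z['T'];d=T[:3,:3]@np.linalg.solve(z['K'],[u,v,1.]);return T[:3,3],d/np.linalg.norm(d)
def tri(rays):
    A=sum(np.eye(3)-np.outer(d,d) for o,d in rays);b=sum((np.eye(3)-np.outer(d,d))@o for o,d in rays)
    p=np.linalg.solve(A,b);return p,[np.linalg.norm(np.cross(p-o,d)) for o,d in rays]
E
python3 - <<'E'
from h import *
g=lambda x,y,k,ox,oy:((x+.5)/k-.5+ox,(y+.5)/k-.5+oy)
S=lambda x,y:ray('s0',*g(x,y,3.5,190,140)); D=lambda x,y:ray('d0',*g(x,y,3.5,280,135))
S2=lambda x,y:ray('s0',*g(x-390,y,3,390,315)); D2=lambda x,y:ray('d0',*g(x-390,y-320,3,230,380))
P={}
for n,a,b in [('Meye',S(305,114),D(339,155)),('Mrim',S(212,231),D(176,182)),('Seye',S(516,308),D(273,395)),('Srim',S(368,405),D(103,379)),('Leye',S(623,408),D(254,541)),('Lrim',S(500,513),D(67,515)),
 ('tip',S2(656,36),D2(698,392)),('collar',S2(638,77),D2(697,439)),('s1',S2(600,28),D2(745,400)),('s2',S2(697,111),D2(720,537)),('s3',S2(518,294),D2(407,476)),('s4',S2(422,199),D2(447,345))]:
    p,e=tri([a,b]);P[n]=p;print(n,p.round(1),np.round(e[0],1))
for k in 'MSL':
    d=P[k+'eye']-P[k+'rim'];print(k,'len',np.hypot(*d[:2]),'yaw(+x)',np.arctan2(-d[1],-d[0]))
d=P['s3']+P['s4']-P['s1']-P['s2'];print('stand yaw',np.arctan2(d[1],d[0]))
c=env.capture('wrist');print(c['hand_eye'].round(3),c['camera_matrix'].round(1))
E
```

```text
Meye [ 465.5 -366.5   50.1] 1.4
Mrim [ 577.3 -339.1   29.5] 1.3
Seye [ 477.  -122.5   61.5] 0.5
Srim [ 590.5 -147.8   26.6] 1.1
Leye [472.1 -22.4  42.9] 0.1
Lrim [586.7 -19.9  42.5] 0.7
tip [462.3 272.8 110.4] 0.9
collar [462.7 274.4  51.1] 2.2
s1 [439.6 229.9  23.8] 0.4
s2 [440.1 316.6  24.7] 0.4
s3 [628.4 314.9  23. ] 0.4
s4 [628.2 229.   23.8] 0.6
M len 115.15650969657702 yaw(+x) 0.2402612518142426
S len 116.26531616791844 yaw(+x) -0.21887177378343067
L len 114.61865187483886 yaw(+x) 0.022474786172033717
stand yaw -0.006887577118895028
[[ 1.00000e-03 -9.66000e-01 -2.59000e-01  6.46070e+01]
 [ 1.00000e+00  1.00000e-03  1.00000e-03 -2.92000e-01]
 [-1.00000e-03 -2.59000e-01  9.66000e-01 -1.42492e+02]
 [ 0.00000e+00  0.00000e+00  0.00000e+00  1.00000e+00]] [[373.9   0.  316.2]
 [  0.  373.9 244.2]
 [  0.    0.    1. ]]
```

The crops confirm the grey medium scoop at A(212,235), with the green one excluded. The prong is at about (462.5, 273.3) with the stand yaw near 0, and the large scoop's eye is at (472,-22). I'm setting out for the large scoop.

>>> carry_out(rows=[[0,0,-0.4548,-0.3203,-0.3013,0.021,0.05],[0,0,-0.4548,-0.3203,-0.3013,0.021,0.05],[0,0,-0.4548,-0.3203,-0.3013,0.021,0.05],[0,0,-0.4548,-0.3203,-0.3013,0.021,0.05],[0,0,-0.4548,-0.3203,-0.3013,0.021,0.05],[0,0,-0.4548,-0.3203,-0.3013,0.021,0.05],[0,0,-0.4548,-0.3203,-0.3013,0.021,0.05],[0,0,-0.4548,-0.3203,-0.3013,0.021,0.05],[0,0,-0.4548,-0.3203,-0.3013,0.021,0.05],[0,0,-0.4548,-0.3203,-0.3013,0.021,0.05],[0,0,-0.4548,-0.3203,-0.3013,0.021,0.05],[0,0,-0.4548,-0.3203,-0.3013,0.021,0.05]], newtons=80)

```text
time_s: 1.15
tcp_pos: [431.2, 146.6, 210.1]
tcp_rot: [[-1.0, 0.004, 0.0], [0.004, 1.0, -0.0], [-0.0, -0.0, -1.0]]
contact_force: [0.3, 0.6, 0.4]
finger_gap: 50.1
gripper_force: 0.0
```

>>> carry_out(rows=[[0,0,-0.022,-0.074,-0.1716,0.06,0.04],[0,0,-0.022,-0.074,-0.1716,0.06,0.04],[0,0,-0.022,-0.074,-0.1716,0.06,0.04],[0,0,-0.022,-0.074,-0.1716,0.06,0.04],[0,0,-0.022,-0.074,-0.1716,0.06,0.04],[0,0,-0.022,-0.074,-0.1716,0.06,0.04],[0,0,-0.022,-0.074,-0.1716,0.06,0.04],[0,0,-0.022,-0.074,-0.1716,0.06,0.04],[0,0,-0.022,-0.074,-0.1716,0.06,0.04]])

```text
time_s: 1.9
tcp_pos: [503.6, -20.4, 150.6]
tcp_rot: [[-1.0, -0.023, 0.0], [-0.023, 1.0, 0.0], [-0.0, 0.0, -1.0]]
contact_force: [0.1, -0.2, 0.3]
finger_gap: 39.8
gripper_force: 0.0
```

```bash
cat >> h.py <<'E'
def wrist(f):
    s=env.sense();c=env.capture('wrist');cv2.imwrite(f'pics/{f}.png',c['img'][:,:,::-1])
    T=np.eye(4);T[:3,:3]=s['tcp_rot'];T[:3,3]=s['tcp_pos'];np.savez(f'pics/{f}.npz',K=c['camera_matrix'],T=T@c['hand_eye']);print(s['tcp_pos'].round(1),s['tcp_rot'].round(3).tolist())
def atz(f,u,v,z):
    o,d=ray(f,u,v);return (o+d*(z-o[2])/d[2]).round(1)
E
python3 -c "
from h import *
wrist('w1')"
```

```text
[503.6 -20.4 150.6] [[-1.0, -0.023, 0.0], [-0.023, 1.0, 0.0], [-0.0, 0.0, -1.0]]
```

View pics/w1.png

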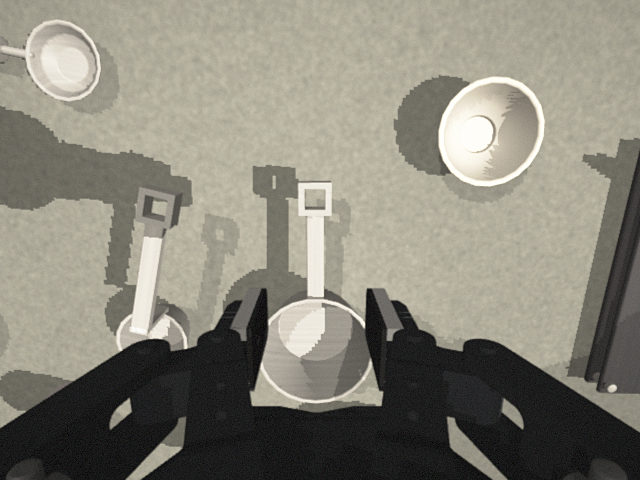

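The wrist view shows the large scoop's eye at (315,199), its handle running straight down to (316,295), and its bowl at (317,350), centred between the fingers. The small scoop's eye is at (158,208).

```bash
python3 -c "
from h import *
print('L eye',atz('w1',315,199,45),atz('w1',316,295,42),'S eye',atz('w1',158,208,64),atz('w1',144,332,61))
print(tri([ray('w1',315,199),ray('s0',367.6,256.2),ray('d0',352.2,289.2)]))
print(tri([ray('w1',158,208),ray('s0',337.1,227.7),ray('d0',357.6,247.5)]))"
```

```text
L eye [474.2 -22.2  45. ] [544.1 -19.9  42. ] S eye [ 479.4 -119.2   64. ] [ 566.2 -137.4   61. ]
(array([473.07837883, -21.96013855,  44.2172262 ]), [np.float64(1.291159577530025), np.float64(0.3200752588949842), np.float64(1.09216171026734)])
(array([ 478.28643723, -119.91922987,   64.39930823]), [np.float64(1.393717393647411), np.float64(0.7098319007288069), np.float64(1.763954367027257)])
```

>>> carry_out(rows=[[0,0,0,0,0,0.04,0.04],[0,0,0,0,0,0.08,0.04],[0,0,0,0,0,0.11,0.04],[0,0,0,0,0,0.12,0.04],[0,0,0,0,0,0.12,0.04],[0,0,0,0,0,0.12,0],[0,0,0,0,0,0.12,0],[0,0,0,0,0,0.12,0],[0,0,0,0,0,0.12,0],[0,0,0,0,0,0.12,0],[0,0,0,0,0,0.12,0],[0,0,0,0,0,0.12,0]], newtons=90)

```text
time_s: 2.95
tcp_pos: [504.1, -21.5, 31.3]
tcp_rot: [[-1.0, -0.022, 0.001], [-0.022, 1.0, -0.0], [-0.001, -0.0, -1.0]]
contact_force: [-2.9, 1.4, 8.4]
finger_gap: 9.3
gripper_force: 88.7
```

>>> carry_out(rows=[[0,0,0,0,0,-0.03,0],[0,0,0,0,0,-0.06,0],[0,0,0,0,0,-0.09,0],[0,0,0,0,0,-0.12,0],[0,0,0,0,0,-0.12,0]])

```text
time_s: 3.37
tcp_pos: [505.7, -21.8, 155.5]
tcp_rot: [[-1.0, -0.022, 0.008], [-0.022, 1.0, -0.001], [-0.008, -0.002, -1.0]]
contact_force: [1.2, -0.1, -0.2]
finger_gap: 9.0
gripper_force: 88.5
```

```bash
python3 -c "
from h import *
wrist('w2')"
```

```text
[505.7 -21.8 155.5] [[-1.0, -0.022, 0.008], [-0.022, 1.0, -0.001], [-0.008, -0.002, -1.0]]
```

View pics/w2.png

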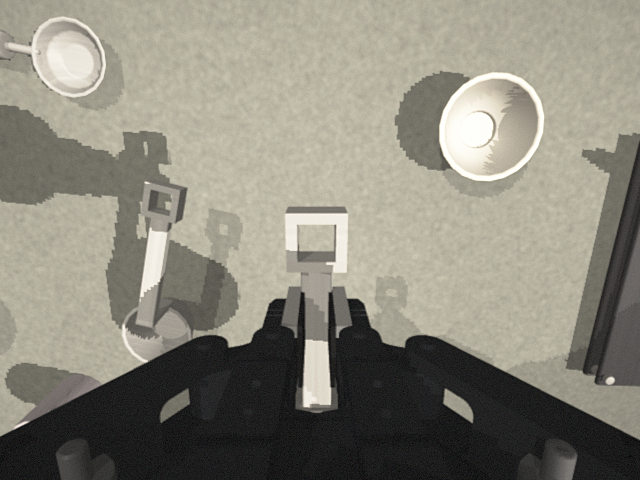

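The large scoop is held level. Its eye top shows at (316.5,243), with the hole at (317,240). Next I'll work out the eye's offset in the tool frame.

```bash
cat >> h.py <<'E'
HE=np.array([[.001,-.966,-.259,64.607],[1,.001,.001,-.292],[-.001,-.259,.966,-142.492]]);KW=np.array([[373.9,0,316.2],[0,373.9,244.2],[0,0,1]])
def tool_at(u,v,zt):
    d=HE[:,:3]@np.linalg.solve(KW,[u,v,1.]);o=HE[:,3];return (o+d*(zt-o[2])/d[2]).round(1)
E
python3 -c "
from h import *
print(tool_at(316.5,243,-13.7),tool_at(316.5,215,-13.7),tool_at(316.5,272,-13.7))
s=env.sense();print(s['tcp_pos'].round(1),s['tcp_rot'].round(3).tolist())"
```

```text
[ 30.5  -0.1 -13.7] [ 40.6  -0.1 -13.7] [ 19.6  -0.  -13.7]
[504.9 -21.7 153.1] [[-1.0, -0.022, 0.006], [-0.022, 1.0, -0.001], [-0.006, -0.001, -1.0]]
```

>>> carry_out(rows=[[0,0,0.022,0.0054,0.2548,0,0],[0,0,0.022,0.0054,0.2548,0,0],[0,0,0.022,0.0054,0.2548,0,0],[0,0,0.022,0.0054,0.2548,0,0],[0,0,0.022,0.0054,0.2548,0,0],[0,0,0.022,0.0054,0.2548,0,0],[0,0,0.022,0.0054,0.2548,0,0],[0,0,0.022,0.0054,0.2548,0,0],[0,0,0.022,0.0054,0.2548,0,0],[0,0,0.022,0.0054,0.2548,0,0],[0,0,0.022,0.0054,0.2548,0,0]])

```text
time_s: 4.33
tcp_pos: [493.1, 231.8, 150.0]
tcp_rot: [[-1.0, 0.002, -0.001], [0.002, 1.0, -0.0], [0.001, -0.0, -1.0]]
contact_force: [-0.5, -0.5, -2.1]
finger_gap: 9.0
gripper_force: 88.7
```

```bash
python3 -c "
from h import *
wrist('w3')"
```

```text
[493.1 231.8 150. ] [[-1.0, 0.002, -0.001], [0.002, 1.0, -0.0], [0.001, -0.0, -1.0]]
```

View pics/w3.png

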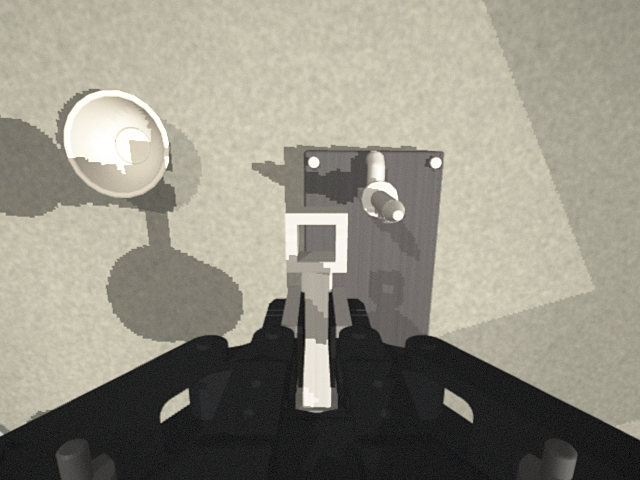

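The wrist view shows the prong tip at about (397,213), the collar at (381,198), and the held eye at (316.5,243).

```bash
python3 -c "
from h import *
print(atz('w3',397,213,108),atz('w3',380,197,50),atz('w3',314,162,24),atz('w3',436,162,24),atz('w3',316.5,243,163.7))
print(tri([ray('w3',397,213),ray('s0',478.2,326.5),ray('d0',332.3,403.7)]))
im=cv2.imread('pics/w3.png');cv2.imwrite('pics/w3c.png',cv2.resize(im[145:285,275:455],None,fx=4,fy=4,interpolation=cv2.INTER_CUBIC))"
```

```text
[461.6 271.8 108. ] [461.5 272.8  50. ] [440.4 229.9  24. ] [440.5 315.6  24. ] [462.4 231.4 163.7]
(array([461.76565478, 272.00686569, 108.82549316]), [np.float64(0.5142372282197532), np.float64(1.0043626641554837), np.float64(0.703528724009885)])
```

View pics/w3c.png

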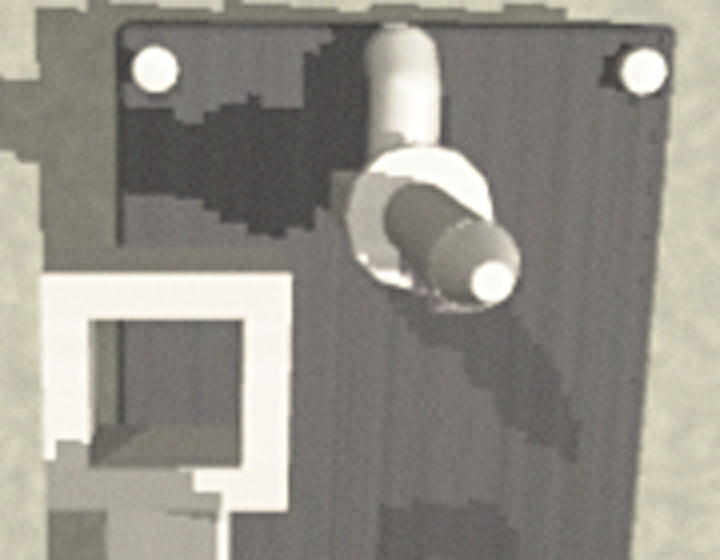

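>>> carry_out(rows=[[0,0,0,-0.0002,0.0398,0,0],[0,0,0,-0.0002,0.0398,0,0],[0,0,0,-0.0002,0.0398,0.015,0],[0,0,0,-0.0002,0.0398,0.035,0],[0,0,0,-0.0002,0.0398,0.035,0],[0,0,0,-0.0002,0.0398,0.035,0],[0,0,0,-0.0002,0.0398,0.035,0],[0,0,0,-0.0002,0.0398,0.035,0]])

```text
time_s: 5.05
tcp_pos: [493.7, 272.8, 116.3]
tcp_rot: [[-1.0, 0.001, 0.001], [0.001, 1.0, 0.001], [-0.001, 0.001, -1.0]]
contact_force: [-0.9, -0.6, -1.1]
finger_gap: 9.1
gripper_force: 88.8
```

```bash
python3 -c "
from h import *
s=env.sense();print(s['contact_force'])
wrist('w4');im=cv2.imread('pics/w4.png');cv2.imwrite('pics/w4c.png',cv2.resize(im[170:290,250:390],None,fx=5,fy=5,interpolation=cv2.INTER_CUBIC))"
```

```text
[-0.89728505 -0.60508696 -1.10603317]
[493.7 272.8 116.3] [[-1.0, 0.001, 0.001], [0.001, 1.0, 0.001], [-0.001, 0.001, -1.0]]
```

View pics/w4c.png

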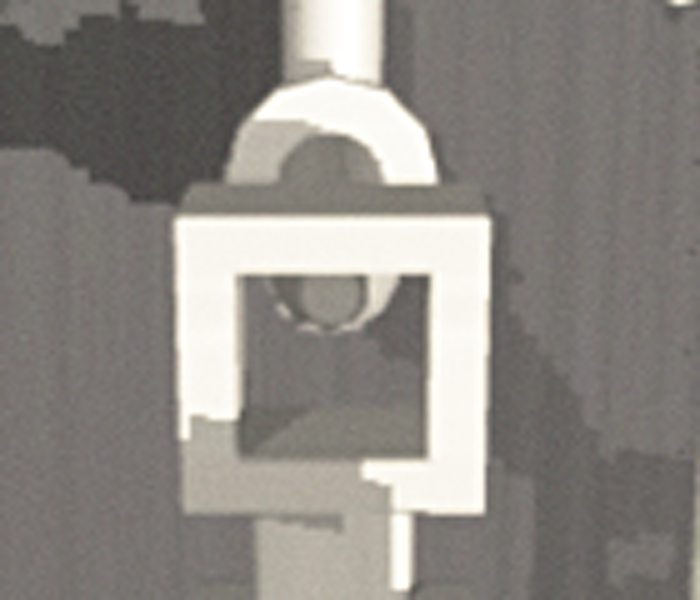

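The eye is centred on the prong sideways: the prong is at crop x≈332 and the eye at 333. The tip disc, seen through the hole, is at about (316.4,229.6).

```bash
python3 -c "
from h import *
print(atz('w4',316.4,229.6,108),atz('w4',316.5,242.8,116.3+13.7));s=env.sense();print(s['tcp_pos'].round(1))"
```

```text
[463.1 272.4 108. ] [462.9 272.4 130. ]
[493.6 272.8 116.3]
```

>>> carry_out(rows=[[0,0,0,0,0,0.005,0],[0,0,0,0,0,0.01,0],[0,0,0,0,0,0.015,0],[0,0,0,0,0,0.02,0],[0,0,0,0,0,0.022,0],[0,0,0,0,0,0.024,0],[0,0,0,0,0,0.025,0]])

```text
time_s: 5.68
tcp_pos: [493.1, 272.9, 89.9]
tcp_rot: [[-1.0, -0.0, -0.0], [-0.0, 1.0, -0.0], [0.0, -0.0, -1.0]]
contact_force: [0.9, 0.1, -2.2]
finger_gap: 9.2
gripper_force: 88.8
```

>>> carry_out(rows=[[0,0,0,0,0,0.002,0],[0,0,0,0,0,0.004,0],[0,0,0,0,0,0.006,0],[0,0,0,0,0,0.008,0],[0,0,0,0,0,0.01,0]])

```text
time_s: 6.1
tcp_pos: [493.6, 273.0, 80.4]
tcp_rot: [[-1.0, 0.0, 0.001], [0.0, 1.0, 0.0], [-0.001, 0.0, -1.0]]
contact_force: [3.4, 0.7, 0.3]
finger_gap: 9.0
gripper_force: 89.1
```

>>> carry_out(rows=[[0,0,0,0,0,0.0015,0],[0,0,0,0,0,0.003,0],[0,0,0,0,0,0.0045,0],[0,0,0,0,0,0.006,0],[0,0,0,0,0,0.0075,0],[0,0,0,0,0,0.009,0],[0,0,0,0,0,0.0105,0],[0,0,0,0,0,0.012,0]])

```text
time_s: 6.77
tcp_pos: [494.1, 273.2, 68.7]
tcp_rot: [[-1.0, 0.0, 0.002], [0.0, 1.0, 0.001], [-0.002, 0.001, -1.0]]
contact_force: [6.6, -0.1, 1.5]
finger_gap: 8.8
gripper_force: 89.2
```

>>> carry_out(rows=[[0,0,0,0,0,0.0015,0],[0,0,0,0,0,0.003,0],[0,0,0,0,0,0.0045,0],[0,0,0,0,0,0.006,0],[0,0,0,0,0,0.0075,0],[0,0,0,0,0,0.009,0]])

```text
time_s: 7.27
tcp_pos: [493.5, 273.1, 59.4]
tcp_rot: [[-1.0, -0.0, 0.001], [-0.0, 1.0, 0.0], [-0.001, 0.0, -1.0]]
contact_force: [6.1, -0.3, 3.9]
finger_gap: 8.8
gripper_force: 89.5
```

>>> carry_out(rows=[[0,0,0,0,0,0.001,0],[0,0,0,0,0,0.002,0],[0,0,0,0,0,0.003,0],[0,0,0,0,0,0.003,0]])

```text
time_s: 7.6
tcp_pos: [493.9, 273.1, 56.5]
tcp_rot: [[-1.0, 0.0, 0.002], [0.0, 1.0, 0.001], [-0.002, 0.001, -1.0]]
contact_force: [5.9, 0.3, 2.2]
finger_gap: 8.9
gripper_force: 89.3
```

>>> carry_out(rows=[[0,0,0,0,0,0.0005,0],[0,0,0,0,0,0.001,0],[0,0,0,0,0,0.001,0]])

```text
time_s: 7.85
tcp_pos: [493.9, 273.2, 55.5]
tcp_rot: [[-1.0, 0.0, 0.002], [0.0, 1.0, 0.001], [-0.002, 0.001, -1.0]]
contact_force: [6.5, 0.7, 1.0]
finger_gap: 8.9
gripper_force: 89.2
```

>>> carry_out(rows=[[0,0,0,0,0,0.0005,0],[0,0,0,0,0,0.001,0],[0,0,0,0,0,0.001,0]])

```text
time_s: 8.1
tcp_pos: [493.9, 273.2, 54.4]
tcp_rot: [[-1.0, 0.0, 0.002], [0.0, 1.0, 0.001], [-0.002, 0.001, -1.0]]
contact_force: [6.6, 0.7, 1.2]
finger_gap: 9.0
gripper_force: 89.2
```

Commanded z is 54. I'll continue in 1 mm steps.

>>> carry_out(rows=[[0,0,0,0,0,0.0005,0],[0,0,0,0,0,0.001,0],[0,0,0,0,0,0.001,0]])

```text
time_s: 8.35
tcp_pos: [493.9, 273.2, 53.5]
tcp_rot: [[-1.0, -0.0, 0.002], [-0.0, 1.0, 0.001], [-0.002, 0.001, -1.0]]
contact_force: [7.0, 0.9, 1.7]
finger_gap: 9.0
gripper_force: 89.3
```

>>> carry_out(rows=[[0,0,0,0,0,0.0005,0],[0,0,0,0,0,0.001,0],[0,0,0,0,0,0.001,0]])

```text
time_s: 8.6
tcp_pos: [493.8, 273.1, 52.5]
tcp_rot: [[-1.0, -0.0, 0.002], [-0.0, 1.0, 0.001], [-0.002, 0.001, -1.0]]
contact_force: [6.3, 0.1, 3.3]
finger_gap: 8.7
gripper_force: 89.4
```

>>> carry_out(rows=[[0,0,0,0,0,0.0005,0],[0,0,0,0,0,0.001,0],[0,0,0,0,0,0.001,0]])

```text
time_s: 8.85
tcp_pos: [493.8, 273.2, 52.1]
tcp_rot: [[-1.0, -0.0, 0.002], [-0.0, 1.0, 0.001], [-0.002, 0.001, -1.0]]
contact_force: [4.1, -1.0, 9.3]
finger_gap: 8.9
gripper_force: 90.2
```

>>> carry_out(rows=[[0,0,0,0,0,0.0003,0],[0,0,0,0,0,0.0006,0],[0,0,0,0,0,0.0006,0]])

```text
time_s: 9.1
tcp_pos: [493.9, 273.2, 51.8]
tcp_rot: [[-1.0, -0.0, 0.002], [-0.0, 1.0, 0.001], [-0.002, 0.001, -1.0]]
contact_force: [2.2, -1.7, 13.0]
finger_gap: 8.7
gripper_force: 90.7
```

>>> carry_out(rows=[[0,0,0,0,0,0,0.04],[0,0,0,0,0,0,0.04],[0,0,0,0,0,0,0.04],[0,0,0,0,0,0,0.04],[0,0,0,0,0,0,0.04],[0,0,0,0,0,-0.03,0.04],[0,0,0,0,0,-0.07,0.04],[0,0,0,0,0,-0.11,0.04],[0,0,0,0,0,-0.1396,0.04],[0,0,0,0,0,-0.1396,0.04],[0,0,0,0,0,-0.1396,0.04]])

```text
time_s: 10.02
tcp_pos: [493.4, 273.1, 191.6]
tcp_rot: [[-1.0, -0.0, 0.003], [-0.0, 1.0, 0.001], [-0.003, 0.001, -1.0]]
contact_force: [-0.7, 0.2, -0.5]
finger_gap: 40.0
gripper_force: 0.0
```

```bash
python3 -c "
from h import *
wrist('w5');save('side','d5');save('scene','s5');print(env.sense()['contact_force'])
im=cv2.imread('pics/d5.png')[365:475,220:370]; im2=cv2.imread('pics/w5.png')
B=np.zeros((450,790,3),np.uint8)
B[:,:450]=cv2.resize(im2[150:400,195:445],(450,450)); B[:249,450:]=cv2.resize(im,(340,249))
B[250:450,450:]=cv2.resize(cv2.imread('pics/s5.png')[300:420,380:584],(340,200))
cv2.imwrite('pics/m5.png',B)"
```

```text
[493.4 273.1 191.6] [[-1.0, -0.0, 0.003], [-0.0, 1.0, 0.001], [-0.003, 0.001, -1.0]]
[-0.58427964  0.44351875 -0.54882532]
```

View pics/m5.png

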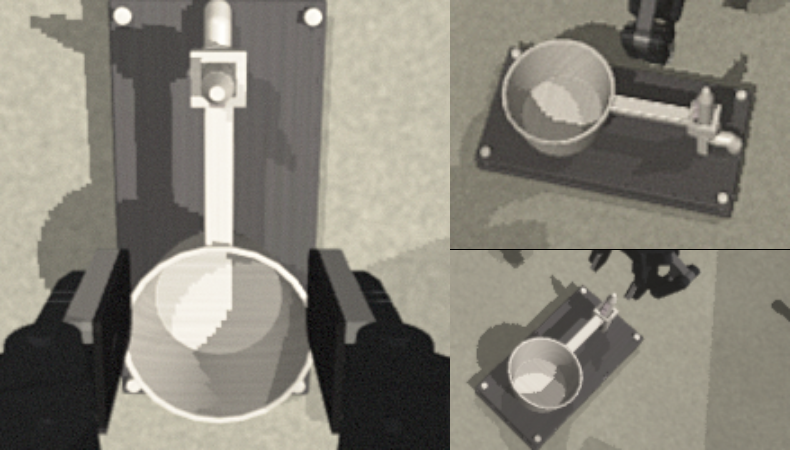

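The large scoop is seated: the eye is round the prong on the collar and the bowl is level over the plate. That was the last of my ten pictures, so from here I work from numbers only. Next is the medium scoop.

```bash
python3 -c "
from h import *
g=lambda x,y,ox,oy:((x+.5)/3.5-.5+ox,(y+.5)/3.5-.5+oy)
for n,a,b,z in [('Me',(305,114),(339,155),54.5),('Mr',(212,231),(176,182),38),('Se',(516,308),(273,395),64),('Sr',(368,405),(103,379),31),('Le',(623,408),(254,541),45)]:
    print(n,atz('s0',*g(*a,190,140),z),atz('d0',*g(*b,280,135),z))
"
```

```text
Me [ 466.7 -364.7   54.5] [ 465.5 -359.8   54.5]
Mr [ 579.9 -334.4   38. ] [ 576.1 -328.3   38. ]
Se [ 478.7 -120.6   64. ] [ 476.6 -121.    64. ]
Sr [ 591.5 -146.5   31. ] [ 589.9 -142.6   31. ]
Le [473.1 -21.7  45. ] [472.  -20.7  45. ]
```

>>> carry_out(rows=[[0,0,-0.1,-0.0028,-0.04,0,0.04],[0,0,-0.15,-0.0028,-0.08,0,0.04],[0,0,-0.2,-0.0028,-0.12,0,0.04],[0,0,-0.26,-0.0028,-0.16,0,0.04],[0,0,-0.26,-0.0028,-0.2,0,0.04],[0,0,-0.26,-0.0028,-0.24,0,0.04],[0,0,-0.26,-0.0028,-0.28,0,0.04],[0,0,-0.26,-0.0028,-0.32,0,0.04],[0,0,-0.26,-0.0028,-0.36,0,0.04],[0,0,-0.26,-0.0028,-0.4,0,0.04],[0,0,-0.26,-0.0028,-0.4,0,0.04]])

```text
time_s: 11.08
tcp_pos: [495.7, -132.5, 188.8]
tcp_rot: [[-0.968, -0.253, -0.002], [-0.253, 0.968, -0.0], [0.002, 0.0, -1.0]]
contact_force: [-0.1, 0.1, -0.2]
finger_gap: 39.7
gripper_force: 0.0
```

>>> carry_out(rows=[[0,0,0,0.0103,-0.0387,0,0.04],[0,0,0,0.0206,-0.0774,0,0.04],[0,0,0,0.0309,-0.1161,0.01,0.04],[0,0,0,0.0412,-0.1548,0.02,0.04],[0,0,0,0.0515,-0.1935,0.02,0.04],[0,0,0,0.0583,-0.2192,0.02,0.04],[0,0,0,0.0583,-0.2192,0.02,0.04],[0,0,0,0.0583,-0.2192,0.02,0.04],[0,0,0,0.0583,-0.2192,0.02,0.04],[0,0,0,0.0583,-0.2192,0.02,0.04]])

```text
time_s: 11.92
tcp_pos: [495.9, -352.6, 169.7]
tcp_rot: [[-0.966, -0.258, -0.001], [-0.258, 0.966, 0.001], [0.001, 0.001, -1.0]]
contact_force: [-0.2, -0.0, -0.0]
finger_gap: 40.1
gripper_force: 0.0
```

```bash
cat >> h.py <<'E'
def blobs(f,th=200,box=(200,80,440,300)):
    "bright blobs in the window: the metal handle/eye"
    im=cv2.imread(f'pics/{f}.png');g=cv2.cvtColor(im,cv2.COLOR_BGR2GRAY);x0,y0,x1,y1=box
    n,L,st,c=cv2.connectedComponentsWithStats((g[y0:y1,x0:x1]>th).astype(np.uint8))
    for i in range(1,n):
        if st[i,4]>60:
            p=np.argwhere(L==i)[:,::-1]+[x0,y0];r=cv2.minAreaRect(p.astype(np.float32))
            print('area',st[i,4],'bbox',st[i,:4]+[x0,y0,0,0],'cen',(c[i]+[x0,y0]).round(1),'rect',np.round(r[0],1),np.round(r[1],1),round(r[2],1))
E
python3 -c "
from h import *
wrist('w6');blobs('w6',200);print();blobs('w1',200)
p=HE;T=env.sense()
# predicted pixel of the eye top at (466,-362.3,54.5)
z=np.load('pics/w6.npz');q=np.linalg.inv(z['T'])@[466,-362.3,54.5,1];print((z['K']@q[:3]/q[2])[:2])"
```

```text
[ 495.9 -352.6  169.7] [[-0.966, -0.258, -0.001], [-0.258, 0.966, 0.001], [0.001, 0.001, -1.0]]
area 246 bbox [420  80  20  18] cen [431.   86.1] rect [429.5  88.5] [17. 19.] 90.0
area 2095 bbox [290 181  38 119] cen [309.8 238.6] rect [308.5 240. ] [118.  37.] 90.0

area 2001 bbox [298 183  34 114] cen [315.  236.4] rect [314.5 239.5] [113.  33.] 90.0
[314.2960996  194.47715264]
```

```bash
python3 -c "
from h import *
for f in('w6','w1'):
    g=cv2.cvtColor(cv2.imread(f'pics/{f}.png'),cv2.COLOR_BGR2GRAY)
    for r in range(178,300,6):
        c=np.where(g[r,270:360]>195)[0]+270;print(f,r,(c.min(),c.max(),len(c)) if len(c) else '')
"
```

```text
w6 178 
w6 184 (np.int64(294), np.int64(327), 34)
w6 190 (np.int64(294), np.int64(326), 14)
w6 196 (np.int64(294), np.int64(326), 14)
w6 202 (np.int64(294), np.int64(326), 14)
w6 208 (np.int64(294), np.int64(326), 33)
w6 214 (np.int64(303), np.int64(318), 16)
w6 220 (np.int64(302), np.int64(318), 17)
w6 226 (np.int64(303), np.int64(345), 17)
w6 232 (np.int64(303), np.int64(318), 16)
w6 238 (np.int64(303), np.int64(318), 16)
w6 244 (np.int64(302), np.int64(318), 17)
w6 250 (np.int64(302), np.int64(318), 17)
w6 256 (np.int64(302), np.int64(317), 16)
w6 262 (np.int64(302), np.int64(317), 16)
w6 268 (np.int64(302), np.int64(317), 16)
w6 274 (np.int64(302), np.int64(317), 16)
w6 280 (np.int64(302), np.int64(337), 18)
w6 286 (np.int64(302), np.int64(317), 16)
w6 292 (np.int64(302), np.int64(317), 16)
w6 298 (np.int64(293), np.int64(345), 34)
w1 178 
w1 184 (np.int64(298), np.int64(331), 34)
w1 190 (np.int64(298), np.int64(331), 14)
w1 196 (np.int64(298), np.int64(331), 14)
w1 202 (np.int64(298), np.int64(331), 14)
w1 208 (np.int64(298), np.int64(331), 13)
w1 214 (np.int64(298), np.int64(331), 34)
w1 220 (np.int64(307), np.int64(323), 17)
w1 226 (np.int64(307), np.int64(323), 17)
w1 232 (np.int64(307), np.int64(323), 17)
w1 238 (np.int64(307), np.int64(323), 17)
w1 244 (np.int64(307), np.int64(323), 17)
w1 250 (np.int64(307), np.int64(323), 17)
w1 256 (np.int64(307), np.int64(323), 17)
w1 262 (np.int64(308), np.int64(323), 16)
w1 268 (np.int64(308), np.int64(323), 16)
w1 274 (np.int64(308), np.int64(353), 18)
w1 280 (np.int64(308), np.int64(323), 16)
w1 286 (np.int64(308), np.int64(323), 16)
w1 292 (np.int64(308), np.int64(323), 16)
w1 298
```

>>> carry_out(rows=[[0,0,0,-0.001,-0.003,0.04,0.04],[0,0,0,-0.001,-0.003,0.08,0.04],[0,0,0,-0.001,-0.003,0.12,0.04],[0,0,0,-0.001,-0.003,0.131,0.04],[0,0,0,-0.001,-0.003,0.131,0.04],[0,0,0,-0.001,-0.003,0.131,0],[0,0,0,-0.001,-0.003,0.131,0],[0,0,0,-0.001,-0.003,0.131,0],[0,0,0,-0.001,-0.003,0.131,0],[0,0,0,-0.001,-0.003,0.131,0],[0,0,0,-0.001,-0.003,0.131,0],[0,0,0,-0.001,-0.003,0.131,0]], newtons=90)

```text
time_s: 12.97
tcp_pos: [497.9, -357.2, 40.7]
tcp_rot: [[-0.966, -0.257, 0.002], [-0.257, 0.966, -0.002], [-0.001, -0.002, -1.0]]
contact_force: [-1.9, -1.6, 7.1]
finger_gap: 8.8
gripper_force: 88.8
```

```bash
cat >> h.py <<'E'
def rowsx(f,a=195,b=290,th=150):
    g=cv2.cvtColor(cv2.imread(f'pics/{f}.png'),cv2.COLOR_BGR2GRAY)
    for r in range(a,b,3):
        q=g[r,270:360];c=np.where(q>th)[0]+270;print(r,(c.min(),c.max(),len(c)) if len(c) else '',end=' ')
    print()
def eye(f,ref='w2'):
    "shift of the eye block's outline against the reference view in hand"
    G=[cv2.Canny(cv2.cvtColor(cv2.imread(f'pics/{k}.png'),cv2.COLOR_BGR2GRAY),80,200) for k in(ref,f)]
    G=[cv2.GaussianBlur(x,(0,0),1.2) for x in G]
    t=G[0][203:280,280:354];m=cv2.matchTemplate(G[1][170:320,255:380],t,cv2.TM_CCOEFF_NORMED);_,v,_,l=cv2.minMaxLoc(m);print('match',round(v,2),'shift px',l[0]-25,l[1]-33)
E
python3 -c "
from h import *
print(env.sense()['contact_force'].round(1))"
```

```text
[-1.9 -1.6  7.1]
```

>>> carry_out(rows=[[0,0,0,0,0,-0.03,0],[0,0,0,0,0,-0.06,0],[0,0,0,0,0,-0.09,0],[0,0,0,0,0,-0.12,0],[0,0,0,0,0,-0.131,0],[0,0,0,0,0,-0.131,0],[0,0,0,0,0,-0.131,0]])

```text
time_s: 13.55
tcp_pos: [497.4, -356.3, 169.9]
tcp_rot: [[-0.966, -0.257, 0.0], [-0.257, 0.966, -0.0], [-0.0, -0.0, -1.0]]
contact_force: [0.7, 0.4, -1.3]
finger_gap: 8.8
gripper_force: 88.5
```

```bash
python3 -c "
from h import *
wrist('w7');eye('w7');eye('w3');rowsx('w7');rowsx('w2')"
```

```text
[ 497.4 -356.3  169.9] [[-0.966, -0.257, 0.0], [-0.257, 0.966, -0.0], [-0.0, -0.0, -1.0]]
match 0.71 shift px 0 -1
match 0.59 shift px 0 0
195 (np.int64(270), np.int64(359), 90) 198 (np.int64(270), np.int64(359), 90) 201 (np.int64(270), np.int64(359), 90) 204 (np.int64(270), np.int64(359), 90) 207 (np.int64(270), np.int64(359), 32) 210 (np.int64(270), np.int64(359), 28) 213 (np.int64(270), np.int64(359), 90) 216 (np.int64(270), np.int64(359), 90) 219 (np.int64(270), np.int64(359), 90) 222 (np.int64(270), np.int64(359), 88) 225 (np.int64(270), np.int64(359), 86) 228 (np.int64(270), np.int64(359), 85) 231 (np.int64(270), np.int64(359), 86) 234 (np.int64(270), np.int64(359), 86) 237 (np.int64(270), np.int64(359), 87) 240 (np.int64(270), np.int64(359), 86) 243 (np.int64(270), np.int64(359), 84) 246 (np.int64(270), np.int64(359), 84) 249 (np.int64(270), np.int64(359), 84) 252 (np.int64(270), np.int64(359), 50) 255 (np.int64(270), np.int64(359), 50) 258 (np.int64(270), np.int64(359), 50) 261 (np.int64(270), np.int64(359), 90) 264 (np.int64(270), np.int64(359), 90) 267 (np.int64(270), np.in
[... 835 characters left out ...]
37 (np.int64(270), np.int64(359), 88) 240 (np.int64(270), np.int64(359), 88) 243 (np.int64(270), np.int64(359), 87) 246 (np.int64(270), np.int64(359), 87) 249 (np.int64(270), np.int64(359), 88) 252 (np.int64(270), np.int64(359), 51) 255 (np.int64(270), np.int64(359), 51) 258 (np.int64(270), np.int64(359), 51) 261 (np.int64(270), np.int64(359), 52) 264 (np.int64(270), np.int64(359), 90) 267 (np.int64(270), np.int64(359), 90) 270 (np.int64(270), np.int64(359), 90) 273 (np.int64(270), np.int64(359), 71) 276 (np.int64(270), np.int64(359), 87) 279 (np.int64(270), np.int64(359), 88) 282 (np.int64(270), np.int64(359), 87) 285 (np.int64(270), np.int64(359), 88) 288 (np.int64(270), np.int64(359), 62)
```

>>> carry_out(rows=[[0,0,0,-0.0089,0.0345,0,0],[0,0,0.05,-0.0178,0.069,0,0],[0,0,0.1,-0.0267,0.1036,0,0],[0,0,0.15,-0.0356,0.1381,0,0],[0,0,0.2,-0.0446,0.1727,0,0],[0,0,0.26,-0.0535,0.2072,0,0],[0,0,0.26,-0.0624,0.2417,0,0],[0,0,0.26,-0.0713,0.2762,0,0],[0,0,0.26,-0.0802,0.3108,0,0],[0,0,0.26,-0.0891,0.3453,0,0],[0,0,0.26,-0.0891,0.3453,0,0]])

```text
time_s: 14.52
tcp_pos: [493.6, 4.8, 168.6]
tcp_rot: [[-1.0, -0.004, -0.004], [-0.004, 1.0, 0.001], [0.004, 0.001, -1.0]]
contact_force: [-0.1, -0.2, -2.3]
finger_gap: 9.2
gripper_force: 88.6
```

>>> carry_out(rows=[[0,0,0,0.0015,0.038,0,0],[0,0,0,0.0015,0.076,0,0],[0,0,0,0.0015,0.114,0,0],[0,0,0,0.0015,0.152,0,0],[0,0,0,0.0015,0.19,0,0],[0,0,0,0.0015,0.225,0,0],[0,0,0,0.0015,0.255,0,0],[0,0,0,0.0015,0.2728,0,0],[0,0,0,0.0015,0.2728,0,0],[0,0,0,0.0015,0.2728,0,0],[0,0,0,0.0015,0.2728,0,0]])

```text
time_s: 15.43
tcp_pos: [493.1, 272.0, 169.0]
tcp_rot: [[-1.0, 0.0, -0.002], [0.0, 1.0, -0.001], [0.002, -0.001, -1.0]]
contact_force: [0.2, -0.3, -1.2]
finger_gap: 9.0
gripper_force: 88.7
```

```bash
python3 -c "
from h import *
wrist('w8');eye('w8')"
```

```text
[493.1 272.  169. ] [[-1.0, 0.0, -0.002], [0.0, 1.0, -0.001], [0.002, -0.001, -1.0]]
match 0.6 shift px 0 -2
```

>>> carry_out(rows=[[0,0,0,0,0,0.03,0],[0,0,0,0,0,0.05,0],[0,0,0,0,0,0.055,0],[0,0,0,0,0,0.055,0],[0,0,0,0,0,0.055,0],[0,0,0,0,0,0.055,0]])

```text
time_s: 15.98
tcp_pos: [494.1, 272.8, 116.5]
tcp_rot: [[-1.0, 0.0, 0.002], [0.0, 1.0, 0.001], [-0.002, 0.001, -1.0]]
contact_force: [0.1, -0.4, -0.5]
finger_gap: 9.1
gripper_force: 88.7
```

```bash
python3 -c "
from h import *
wrist('w9');eye('w9');eye('w9','w4')
g=cv2.cvtColor(cv2.imread('pics/w9.png'),cv2.COLOR_BGR2GRAY);h=cv2.cvtColor(cv2.imread('pics/w4.png'),cv2.COLOR_BGR2GRAY)
for k in (g,h): print(k[222:240:2,296:340:2])
"
```

```text
[494.1 272.8 116.5] [[-1.0, 0.0, 0.002], [0.0, 1.0, 0.001], [-0.002, 0.001, -1.0]]
match 0.53 shift px 0 -1
match 0.77 shift px 0 -1
[[246 243 242 245 246 246 246 245 245 245 243 246 246 243 247 243 246 244
  246 247 246 247]
 [245 176 215 206 108 104 103 114 142 140 141 141 134 103 219 220 206 196
  232 212 190 250]
 [244 194 251 252 156 103 115 132 143 142 146 144 148 115 226 212 221 233
  232 210 193 250]
 [243 195 249 248 212 101 102 133 144 143 144 146 146 115 219 212 230 229
  234 208 194 248]
 [241 191 249 248 252 207  97 117 142 149 148 145 143 131 203 225 233 234
  237 208 191 249]
 [246 185 218 216 220 222 196  99 116 140 143 132 120 192 227 236 187 157
  157 141 198 249]
 [250 166 114 107 107 132 254 212 210 190 159 212 209 222 238 242 160  94
  101 101 208 250]
 [249 170 113 114 116 156 251 249 251 252 251 251 250 245 236 242 141 101
  101 102 220 251]
 [249 177 119 114 118 157 253 248 249 249 249 249 248 243 235 240 140  98
  105 102 218 249]]
[[247 248 247 249 247 248 248 249 249 248 248 249 249 249 247 248 247 248
  249 249 246 248]
 [244 227 218 222 222 216 218 220 227 227 227 227 222 222 239 238 240 217
  218 214 236 248]
 [242 150 113 124 115 102 103 122 137 141 141 143 139 108 218 215 203  98
   95  90 218 250]
 [246 161 121 117 133 103 107 132 148 144 145 147 148 121 224 216 152  97
  105  97 224 249]
 [243 160 121 117 116 127 101 128 146 140 140 146 151 114 215 205 101 102
  100  91 230 248]
 [242 163 120 116 118 166 111 103 142 150 147 146 130 160 196 126 103 105
  103 103 229 248]
 [246 162 120 116 118 114 115 117 129 130 136 143 155 167 108 101 103 102
  104 101 234 248]
 [247 163 117 118 118 118 117 129 138 135 134 135 129 119 100  99 101 106
  100 102 238 251]
 [247 163 119 108 111 120 117 116 116 124 117 112 120 120 122 106 100 105
  108 105 235 250]]
```

The alignment matches the first hanging, so I'm lowering.

>>> carry_out(rows=[[0,0,0,0,0,0.005,0],[0,0,0,0,0,0.01,0],[0,0,0,0,0,0.015,0],[0,0,0,0,0,0.02,0],[0,0,0,0,0,0.022,0],[0,0,0,0,0,0.024,0],[0,0,0,0,0,0.025,0]])

```text
time_s: 16.62
tcp_pos: [493.5, 272.9, 89.9]
tcp_rot: [[-1.0, -0.0, -0.0], [-0.0, 1.0, -0.0], [0.0, -0.0, -1.0]]
contact_force: [0.5, -0.4, -1.3]
finger_gap: 8.8
gripper_force: 88.7
```

>>> carry_out(rows=[[0,0,0,0,0,0.0015,0],[0,0,0,0,0,0.003,0],[0,0,0,0,0,0.0045,0],[0,0,0,0,0,0.006,0],[0,0,0,0,0,0.0075,0],[0,0,0,0,0,0.009,0],[0,0,0,0,0,0.0105,0],[0,0,0,0,0,0.012,0]])

```text
time_s: 17.28
tcp_pos: [493.6, 272.9, 78.2]
tcp_rot: [[-1.0, -0.0, 0.0], [-0.0, 1.0, 0.0], [-0.0, 0.0, -1.0]]
contact_force: [4.1, -0.0, 1.2]
finger_gap: 8.9
gripper_force: 89.0
```

>>> carry_out(rows=[[0,0,0,0,0,0.0015,0],[0,0,0,0,0,0.003,0],[0,0,0,0,0,0.0045,0],[0,0,0,0,0,0.006,0],[0,0,0,0,0,0.007,0],[0,0,0,0,0,0.007,0]])

```text
time_s: 17.78
tcp_pos: [494.5, 273.1, 71.6]
tcp_rot: [[-1.0, 0.0, 0.002], [0.0, 1.0, 0.001], [-0.002, 0.001, -1.0]]
contact_force: [8.4, 0.3, 3.5]
finger_gap: 9.4
gripper_force: 89.3
```

>>> carry_out(rows=[[0,0,0,0,0,0.001,0],[0,0,0,0,0,0.002,0],[0,0,0,0,0,0.003,0],[0,0,0,0,0,0.003,0]])

```text
time_s: 18.12
tcp_pos: [494.3, 273.1, 68.4]
tcp_rot: [[-1.0, 0.0, 0.002], [0.0, 1.0, 0.001], [-0.002, 0.001, -1.0]]
contact_force: [7.1, 1.3, -0.7]
finger_gap: 8.8
gripper_force: 88.8
```

>>> carry_out(rows=[[0,0,0,0,0,0.0005,0],[0,0,0,0,0,0.001,0],[0,0,0,0,0,0.001,0]])

```text
time_s: 18.37
tcp_pos: [494.3, 273.1, 67.5]
tcp_rot: [[-1.0, 0.0, 0.002], [0.0, 1.0, 0.001], [-0.002, 0.001, -1.0]]
contact_force: [7.0, 0.2, 2.5]
finger_gap: 9.1
gripper_force: 89.1
```

>>> carry_out(rows=[[0,0,0,0,0,0.0005,0],[0,0,0,0,0,0.001,0],[0,0,0,0,0,0.001,0]])

```text
time_s: 18.62
tcp_pos: [494.3, 273.1, 66.6]
tcp_rot: [[-1.0, 0.0, 0.002], [0.0, 1.0, 0.001], [-0.002, 0.001, -1.0]]
contact_force: [6.3, 1.0, 3.2]
finger_gap: 8.8
gripper_force: 89.2
```

>>> carry_out(rows=[[0,0,0,0,0,0.0004,0],[0,0,0,0,0,0.0008,0],[0,0,0,0,0,0.0008,0]])

```text
time_s: 18.87
tcp_pos: [494.3, 273.1, 66.2]
tcp_rot: [[-1.0, -0.0, 0.002], [-0.0, 1.0, 0.001], [-0.002, 0.001, -1.0]]
contact_force: [3.8, -0.6, 8.2]
finger_gap: 8.7
gripper_force: 89.9
```

>>> carry_out(rows=[[0,0,0,0,0,0.0003,0],[0,0,0,0,0,0.0006,0],[0,0,0,0,0,0.0006,0]])

```text
time_s: 19.12
tcp_pos: [494.3, 273.2, 66.0]
tcp_rot: [[-1.0, -0.0, 0.002], [-0.0, 1.0, 0.001], [-0.002, 0.001, -1.0]]
contact_force: [4.0, -0.1, 13.1]
finger_gap: 9.0
gripper_force: 90.4
```

It's home at z 66.0, which matches the large's 51.8 plus 14, and the force rises steeply. Releasing.

>>> carry_out(rows=[[0,0,0,0,0,0,0.04],[0,0,0,0,0,0,0.04],[0,0,0,0,0,0,0.04],[0,0,0,0,0,0,0.04],[0,0,0,0,0,0,0.04],[0,0,0,0,0,-0.03,0.04],[0,0,0,0,0,-0.07,0.04],[0,0,0,0,0,-0.11,0.04],[0,0,0,0,0,-0.1254,0.04],[0,0,0,0,0,-0.1254,0.04],[0,0,0,0,0,-0.1254,0.04]])

```text
time_s: 20.03
tcp_pos: [493.4, 272.9, 190.6]
tcp_rot: [[-1.0, -0.0, 0.001], [-0.0, 1.0, 0.001], [-0.001, 0.001, -1.0]]
contact_force: [-0.2, -0.7, 0.1]
finger_gap: 40.0
gripper_force: 0.0
```

```bash
python3 -c "
from h import *
wrist('w10')
for f,zt in (('w5',66),('w10',80)):
    g=cv2.cvtColor(cv2.imread(f'pics/{f}.png'),cv2.COLOR_BGR2GRAY)
    for r in (180,186,192,198,204,210,220,240,260,280):
        c=np.where(g[r,280:350]>225)[0]+280;print(r,(int(c.min()),int(c.max()),len(c)) if len(c) else '',end=' ')
    print()
"
```

```text
[493.4 272.9 190.6] [[-1.0, -0.0, 0.001], [-0.0, 1.0, 0.001], [-0.001, 0.001, -1.0]]
180 (301, 331, 31) 186 (327, 331, 5) 192 (327, 331, 5) 198 (314, 331, 8) 204 (301, 330, 16) 210 (310, 323, 14) 220 (309, 323, 15) 240 (309, 323, 15) 260 (309, 323, 15) 280 (310, 323, 14) 
180  186 (306, 332, 27) 192 (328, 332, 5) 198 (328, 332, 5) 204 (313, 331, 11) 210 (301, 331, 18) 220 (309, 324, 16) 240 (309, 324, 16) 260 (309, 324, 16) 280 (309, 324, 16)
```

>>> carry_out(rows=[[0,0,0,-0.001,-0.04,0,0.04],[0,0,0.05,-0.002,-0.08,0,0.04],[0,0,0.1,-0.004,-0.12,0,0.04],[0,0,0.15,-0.006,-0.16,0,0.04],[0,0,0.21,-0.008,-0.2,0,0.04],[0,0,0.21,-0.01,-0.24,0,0.04],[0,0,0.21,-0.012,-0.28,0.005,0.04],[0,0,0.21,-0.014,-0.32,0.01,0.04],[0,0,0.21,-0.0151,-0.36,0.015,0.04],[0,0,0.21,-0.0151,-0.385,0.015,0.04],[0,0,0.21,-0.0151,-0.3995,0.015,0.04],[0,0,0.21,-0.0151,-0.3995,0.015,0.04]])

```text
time_s: 21.08
tcp_pos: [507.9, -129.1, 173.3]
tcp_rot: [[-0.977, 0.212, -0.003], [0.212, 0.977, 0.001], [0.003, 0.0, -1.0]]
contact_force: [-0.4, -0.2, 0.3]
finger_gap: 40.1
gripper_force: 0.0
```

>>> carry_out(rows=[[0,0,0,0,0,0,0.04],[0,0,0,0,0,0,0.04],[0,0,0,0,0,0,0.04]])

```text
time_s: 21.33
tcp_pos: [508.4, -125.5, 174.8]
tcp_rot: [[-0.978, 0.207, -0.001], [0.207, 0.978, 0.001], [0.001, 0.0, -1.0]]
contact_force: [0.6, -0.9, 0.1]
finger_gap: 39.8
gripper_force: 0.0
```

```bash
python3 -c "
from h import *
wrist('w11')
g=cv2.cvtColor(cv2.imread('pics/w11.png'),cv2.COLOR_BGR2GRAY)
for r in range(176,300,4):
    c=np.where(g[r,270:360]>195)[0]+270;print(r,(int(c.min()),int(c.max()),len(c)) if len(c) else '',end=' ')
z=np.load('pics/w11.npz');q=np.linalg.inv(z['T'])@[478.3,-120.2,64,1];print((z['K']@q[:3]/q[2])[:2])"
```

```text
[ 508.4 -125.5  174.8] [[-0.978, 0.207, -0.001], [0.207, 0.978, 0.001], [0.001, 0.0, -1.0]]
176  180  184 (297, 330, 34) 188 (297, 330, 34) 192 (298, 330, 12) 196 (297, 330, 14) 200 (297, 330, 14) 204 (297, 329, 13) 208 (297, 329, 13) 212 (297, 329, 33) 216 (306, 321, 16) 220 (306, 321, 16) 224 (306, 321, 16) 228 (306, 321, 16) 232 (306, 321, 16) 236 (305, 321, 17) 240 (306, 321, 16) 244 (305, 321, 17) 248 (305, 321, 17) 252 (305, 320, 16) 256 (305, 320, 16) 260 (305, 320, 16) 264 (305, 320, 16) 268 (305, 320, 16) 272 (305, 320, 16) 276 (305, 320, 16) 280 (305, 320, 16) 284 (305, 320, 16) 288 (305, 320, 16) 292 (305, 319, 15) 296 (305, 319, 15) [314.97301165 196.38889301]
```

>>> carry_out(rows=[[0,0,0,-0.0016,-0.001,0.04,0.04],[0,0,0,-0.0016,-0.001,0.08,0.04],[0,0,0,-0.0016,-0.001,0.115,0.04],[0,0,0,-0.0016,-0.001,0.1265,0.04],[0,0,0,-0.0016,-0.001,0.1265,0.04],[0,0,0,-0.0016,-0.001,0.1265,0],[0,0,0,-0.0016,-0.001,0.1265,0],[0,0,0,-0.0016,-0.001,0.1265,0],[0,0,0,-0.0016,-0.001,0.1265,0],[0,0,0,-0.0016,-0.001,0.1265,0],[0,0,0,-0.0016,-0.001,0.1265,0],[0,0,0,-0.0016,-0.001,0.1265,0]], newtons=90)

```text
time_s: 22.38
tcp_pos: [509.9, -127.9, 49.3]
tcp_rot: [[-0.978, 0.208, 0.0], [0.208, 0.978, -0.0], [-0.0, 0.0, -1.0]]
contact_force: [-2.5, 1.3, 5.6]
finger_gap: 9.3
gripper_force: 88.6
```

>>> carry_out(rows=[[0,0,0,0,0,-0.03,0],[0,0,0,0,0,-0.06,0],[0,0,0,0,0,-0.09,0],[0,0,0,0,0,-0.12,0],[0,0,0,0,0,-0.1315,0],[0,0,0,0,0,-0.1315,0],[0,0,0,0,0,-0.1315,0],[0,0,0,0,0,-0.1315,0]])

```text
time_s: 23.05
tcp_pos: [509.4, -127.8, 179.1]
tcp_rot: [[-0.978, 0.209, -0.002], [0.209, 0.978, 0.001], [0.002, 0.0, -1.0]]
contact_force: [-0.2, -1.7, -0.8]
finger_gap: 8.8
gripper_force: 88.3
```

```bash
python3 -c "
from h import *
wrist('w12');eye('w12');eye('w12','w7')"
```

```text
[ 509.4 -127.8  179.1] [[-0.978, 0.209, -0.002], [0.209, 0.978, 0.001], [0.002, 0.0, -1.0]]
match 0.77 shift px 1 -3
match 0.75 shift px 0 -2
```

>>> carry_out(rows=[[0,0,0,0.0099,0.0389,0,0],[0,0,-0.05,0.0198,0.0777,0,0],[0,0,-0.1,0.0297,0.1166,0,0],[0,0,-0.15,0.0396,0.1555,0,0],[0,0,-0.21,0.0495,0.1944,0,0],[0,0,-0.21,0.0594,0.2332,0,0],[0,0,-0.21,0.0693,0.2721,0,0],[0,0,-0.21,0.0792,0.311,0,0],[0,0,-0.21,0.0891,0.35,0,0],[0,0,-0.21,0.0955,0.375,0,0],[0,0,-0.21,0.099,0.3887,0,0],[0,0,-0.21,0.099,0.3887,0,0]])

```text
time_s: 24.1
tcp_pos: [493.5, 275.0, 178.9]
tcp_rot: [[-1.0, -0.003, -0.002], [-0.003, 1.0, -0.0], [0.002, -0.0, -1.0]]
contact_force: [0.6, 0.1, -1.0]
finger_gap: 9.0
gripper_force: 88.3
```

>>> carry_out(rows=[[0,0,0,0,0,0,0],[0,0,0,0,0,0,0],[0,0,0,0,0,0.03,0],[0,0,0,0,0,0.055,0],[0,0,0,0,0,0.066,0],[0,0,0,0,0,0.066,0],[0,0,0,0,0,0.066,0],[0,0,0,0,0,0.066,0]])

```text
time_s: 24.77
tcp_pos: [494.9, 272.6, 115.5]
tcp_rot: [[-1.0, 0.001, 0.001], [0.001, 1.0, 0.001], [-0.001, 0.001, -1.0]]
contact_force: [1.3, 0.3, -1.0]
finger_gap: 8.8
gripper_force: 88.3
```

```bash
python3 -c "
from h import *
wrist('w13');eye('w13','w4');eye('w13','w9')
print(cv2.cvtColor(cv2.imread('pics/w13.png'),cv2.COLOR_BGR2GRAY)[204:244:2,296:340:2])
"
```

```text
[494.9 272.6 115.5] [[-1.0, 0.001, 0.001], [0.001, 1.0, 0.001], [-0.001, 0.001, -1.0]]
match 0.62 shift px 1 -3
match 0.75 shift px 0 -2
[[122 122 128 129 127 129 126 129 128 126 124 122 124 120 123 126 123 127
  123 123 125 126]
 [124 122 127 126 125 123 122 125 126 120 126 128 123 122 124 125 126 126
  128 123 126 124]
 [150 145 136 132 133 131 130 131 134 137 134 131 134 135 133 120 120 117
  120 121 120 121]
 [250 252 253 254 252 254 254 252 254 253 253 252 253 254 254 254 254 254
  254 254 254 254]
 [248 246 247 248 246 246 247 247 247 247 246 247 247 248 247 247 247 247
  247 247 248 246]
 [246 247 246 246 246 246 247 246 246 246 248 247 246 247 246 246 247 247
  246 246 247 247]
 [246 246 246 247 246 247 246 247 247 247 248 247 246 247 247 247 247 246
  247 247 247 247]
 [246 246 247 246 247 247 246 247 247 247 247 247 247 247 247 247 246 247
  247 247 247 246]
 [247 240 243 244 242 245 246 245 245 243 243 244 242 243 245 243 245 242
  245 248 237 250]
 [251 178 177 168 112  99 103 109 131 139 142 139 123 109 216 218 216 118
  211 231  94 254]
 [250 174 179 180 130 108 108 124
[... 197 characters left out ...]
7 146 153 118 208 203 120 100
  226 231 118 253]
 [250 176 250 249 227 238 168  95 129 146 143 147 129 154 215 221 199 195
  224 226 125 253]
 [252 173 250 246 247 248 252 165 131 121 119 133 169 188 229 233 233 233
  232 227 121 254]
 [251 174 249 246 246 246 247 249 252 250 227 231 225 228 232 231 232 233
  231 222 121 254]
 [251 180 252 249 249 247 245 246 247 243 230 231 230 230 230 229 232 232
  233 226 143 254]
 [249 177 153 153 150 218 250 243 240 240 236 232 236 234 232 234 233 158
  164 150 147 252]
 [251 178 123 116 109 202 251 248 248 249 248 249 249 244 242 238 239 101
  101 104 149 253]
 [249 201 117 119 112 206 252 248 246 247 247 250 251 251 250 236 239 100
  106 105 154 253]]
```

>>> carry_out(rows=[[0,0,0,0,0,0.005,0],[0,0,0,0,0,0.01,0],[0,0,0,0,0,0.015,0],[0,0,0,0,0,0.02,0],[0,0,0,0,0,0.022,0],[0,0,0,0,0,0.024,0],[0,0,0,0,0,0.024,0]])

```text
time_s: 25.4
tcp_pos: [494.2, 272.9, 89.9]
tcp_rot: [[-1.0, -0.0, -0.0], [-0.0, 1.0, -0.0], [0.0, -0.0, -1.0]]
contact_force: [0.6, 0.5, -0.6]
finger_gap: 9.1
gripper_force: 88.3
```

>>> carry_out(rows=[[0,0,0,0,0,0.0015,0],[0,0,0,0,0,0.003,0],[0,0,0,0,0,0.0045,0],[0,0,0,0,0,0.006,0],[0,0,0,0,0,0.007,0],[0,0,0,0,0,0.007,0]])

```text
time_s: 25.9
tcp_pos: [494.5, 272.9, 83.3]
tcp_rot: [[-1.0, 0.0, 0.001], [0.0, 1.0, 0.0], [-0.001, 0.0, -1.0]]
contact_force: [3.1, 0.0, 2.1]
finger_gap: 9.2
gripper_force: 88.6
```

>>> carry_out(rows=[[0,0,0,0,0,0.0005,0],[0,0,0,0,0,0.001,0],[0,0,0,0,0,0.0015,0],[0,0,0,0,0,0.0015,0]])

```text
time_s: 26.23
tcp_pos: [494.2, 272.9, 81.7]
tcp_rot: [[-1.0, -0.0, 0.0], [-0.0, 1.0, 0.0], [-0.0, 0.0, -1.0]]
contact_force: [4.0, 0.8, 0.1]
finger_gap: 8.9
gripper_force: 88.5
```

Commanded z is 81.5.

>>> carry_out(rows=[[0,0,0,0,0,0.0005,0],[0,0,0,0,0,0.001,0],[0,0,0,0,0,0.001,0]])

```text
time_s: 26.48
tcp_pos: [494.3, 272.9, 80.8]
tcp_rot: [[-1.0, -0.0, 0.0], [-0.0, 1.0, 0.0], [-0.0, 0.0, -1.0]]
contact_force: [4.0, -0.1, 0.6]
finger_gap: 9.0
gripper_force: 88.6
```

>>> carry_out(rows=[[0,0,0,0,0,0.0005,0],[0,0,0,0,0,0.001,0],[0,0,0,0,0,0.001,0]])

```text
time_s: 26.73
tcp_pos: [494.3, 272.9, 79.8]
tcp_rot: [[-1.0, -0.0, 0.0], [-0.0, 1.0, 0.0], [-0.0, 0.0, -1.0]]
contact_force: [4.6, 0.2, 1.5]
finger_gap: 8.9
gripper_force: 88.7
```

>>> carry_out(rows=[[0,0,0,0,0,0.0004,0],[0,0,0,0,0,0.0008,0],[0,0,0,0,0,0.0008,0]])

```text
time_s: 26.98
tcp_pos: [494.4, 272.9, 79.3]
tcp_rot: [[-1.0, -0.0, 0.001], [-0.0, 1.0, 0.0], [-0.001, 0.0, -1.0]]
contact_force: [4.6, -0.9, 5.1]
finger_gap: 9.2
gripper_force: 89.1
```

>>> carry_out(rows=[[0,0,0,0,0,0.0003,0],[0,0,0,0,0,0.0006,0],[0,0,0,0,0,0.0006,0]])

```text
time_s: 27.23
tcp_pos: [494.4, 272.9, 79.1]
tcp_rot: [[-1.0, -0.0, 0.001], [-0.0, 1.0, 0.0], [-0.001, 0.0, -1.0]]
contact_force: [3.2, -1.2, 10.2]
finger_gap: 9.4
gripper_force: 89.7
```

>>> carry_out(rows=[[0,0,0,0,0,0.0002,0],[0,0,0,0,0,0.0005,0],[0,0,0,0,0,0.0005,0]])

```text
time_s: 27.48
tcp_pos: [494.5, 273.0, 79.0]
tcp_rot: [[-1.0, -0.0, 0.001], [-0.0, 1.0, 0.001], [-0.001, 0.001, -1.0]]
contact_force: [2.4, -1.4, 13.6]
finger_gap: 9.0
gripper_force: 90.2
```

It's home at z 79.0, as expected, with a steep rise in force. I'll release and retreat.

>>> carry_out(rows=[[0,0,0,0,0,0,0.04],[0,0,0,0,0,0,0.04],[0,0,0,0,0,0,0.04],[0,0,0,0,0,0,0.04],[0,0,0,0,0,0,0.04],[0,0,0,0,0,-0.03,0.04],[0,0,0,0,0,-0.07,0.04],[0,0,0,0,0,-0.11,0.04],[0,0,0,0,0,-0.12,0.04],[0,0,0,0,0,-0.12,0.04],[0,0,0,0,0,-0.12,0.04],[0,0,0,0,0,-0.12,0.04]])

```text
time_s: 28.48
tcp_pos: [493.5, 272.6, 196.5]
tcp_rot: [[-1.0, 0.0, -0.002], [0.0, 1.0, -0.001], [0.002, -0.001, -1.0]]
contact_force: [-0.2, -0.5, -0.5]
finger_gap: 40.2
gripper_force: 0.0
```

```bash
python3 -c "
from h import *
wrist('w14');save('side','d14');save('scene','s14')
for f,z in (('w5',66),('w10',80),('w14',94)):
    g=cv2.cvtColor(cv2.imread(f'pics/{f}.png'),cv2.COLOR_BGR2GRAY)
    for r in (182,188,194,200,206,212,230,260,280):
        c=np.where(g[r,280:350]>225)[0]+280;print(r,(int(c.min()),int(c.max()),len(c)) if len(c) else '',end=' ')
    print()
for a,b in (('s0','s14'),('d0','d14')):
    d=cv2.absdiff(cv2.imread(f'pics/{a}.png'),cv2.imread(f'pics/{b}.png')).max(2)>45
    n,L,st,c=cv2.connectedComponentsWithStats(d.astype(np.uint8));print(a,[tuple(map(int,s)) for s in st[1:] if s[4]>40])
"
```

```text
[493.5 272.6 196.5] [[-1.0, 0.0, -0.002], [0.0, 1.0, -0.001], [0.002, -0.001, -1.0]]
182 (307, 331, 25) 188 (327, 331, 5) 194 (327, 331, 5) 200 (312, 331, 13) 206 (302, 330, 12) 212 (309, 323, 15) 230 (309, 323, 15) 260 (309, 323, 15) 280 (310, 323, 14) 
182 (301, 332, 32) 188 (328, 332, 5) 194 (328, 332, 5) 200 (313, 332, 12) 206 (301, 331, 7) 212 (301, 331, 22) 230 (309, 324, 16) 260 (309, 324, 16) 280 (309, 324, 16) 
182  188 (301, 334, 26) 194 (329, 333, 5) 200 (313, 333, 13) 206 (301, 333, 11) 212 (302, 333, 29) 230 (310, 325, 16) 260 (309, 325, 17) 280 (309, 324, 16) 
s0 [(534, 0, 45, 83, 1646), (457, 0, 183, 331, 15835), (613, 0, 11, 15, 50), (289, 79, 207, 230, 11640), (463, 131, 38, 33, 164), (411, 143, 86, 111, 2041), (451, 160, 5, 17, 43), (483, 165, 28, 51, 429), (253, 169, 24, 26, 132), (469, 185, 16, 14, 66), (234, 201, 15, 21, 66), (498, 204, 22, 30, 251), (243, 211, 13, 5, 50), (280, 246, 14, 23, 70), (306, 269, 33, 40, 416), (340, 278, 12, 19, 116), (396, 319, 48, 51, 508), (415, 328, 65, 68, 1307)]
d0 [(273, 0, 367, 392, 38807), (486, 16, 94, 73, 3144), (326, 185, 18, 10, 81), (307, 189, 16, 15, 88), (560, 202, 34, 23, 259), (367, 245, 13, 11, 45), (440, 254, 200, 226, 21965), (320, 269, 13, 10, 53), (266, 286, 13, 29, 167), (521, 313, 60, 67, 777), (347, 329, 23, 29, 252), (547, 332, 15, 15, 46), (243, 383, 97, 51, 2296)]
```

```bash
python3 -c "
from bench import env
print(env.hand_in())"
```

```text
the job is handed in; nothing more can be done
None
```

I hung the three scoops on the hook in order (large, medium, small), pushed each one home until the force rose steeply (wrist force about 13 N), released them, and handed the job in at about 28 s; the hand-in gave no verdict.

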